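Seat a V-block in the corner of a locating fixture and hold it there

TASK

Slide the grooved V-block across the worktop, without lifting it, into the inside corner of the locating fixture, with its groove parallel to the long fence, so that it stands flat and lies square against both fences at once. Press it gently but definitely against both fences with the fingers and finish while still holding it pressed there, ready for clamping: do not let go. Leave the other things on the worktop where they are.

Things in the scene. Friction and masses are not known exactly. Their poses are not given: they have to be found in the camera images.
- v_block: The V-block: grey steel block, 44 (x) x 42 (y) x 54 mm high, about 0.72 kg, V groove in its top along its own y axis; a plain box to the touch. Loose and upright. Origin: centre of its underside; z up. One of three grey blocks in a row on the robot's right, in any order: the tallest, the only grooved one.
- corner_fixture: Fixed corner fixture: two steel fences at a right angle, 22 mm high, 16 mm wide, low flanges (12 mm) outside. Origin: inside corner at worktop height (fences start 6 mm short of it); z up. Long fence's inner face: its plane x = 0; short fence's: y = 0. The space inside (bare worktop) is x < 0, y < 0. Gripping fingers must stay above 22 mm on the fence sides of a seated block.
- long_fence: The long fence, 120 mm, part of the fixture. It runs from the inside corner along -y of the fixture's frame; its inner face looks to -x (towards the robot). Its origin and axes are those of the fixture. Seated, the V-block's centre is 22 mm from its face. Its face is smooth (friction about 0.3); on the worktop the V-block drags with up to its weight.
- short_fence: The short fence, 70 mm, part of the fixture. It runs from the inside corner along -x of the fixture's frame; its inner face looks to -y (to the robot's right). Its origin and axes are those of the fixture. Seated, the V-block's centre is 21 mm from its face. Its face is smooth (friction about 0.3); on the worktop the V-block drags with up to its weight.
- plain_block: Bystander, loose: the plain ground steel block without a groove, 37 x 40 x 44 mm high. Origin: centre of its underside.
- low_block: Bystander, loose: the low ground steel block without a groove, 37 x 40 x 15 mm high. Origin: centre of its underside.
- spanner_nut: Bystander, loose: a light metal hexagon nut, 29 x 26 x 23 mm high. Origin: centre of its underside.
- coupling: Bystander, loose: a white and green pipe coupling standing upright, 31 x 28 x 56 mm high. Origin: centre of its underside.
- loupe: Bystander, loose: a black eyeglass loupe, a short cylinder 36 mm across, 19 mm high. Origin: centre of its underside.
- setting_ring: Bystander, loose: a light metal ring gauge lying flat, 45 mm across, 12 mm high. Origin: centre of its underside.
- collet: Bystander, loose: a slotted metal collet, 28 mm across, 36 mm high. Origin: centre of its underside.
There are look-alikes about, which are no part of the job. Leave any brown look-alike of the v_block alone.

How it is judged:
By the outcome, as a careful person would: the job done as asked, in the order asked, and still so for the second after the job is handed in, while the arm keeps its last pose, push and grip.
It also fails if it takes over 72 s, if anything falls off the work surface, if the arm or the gripper's body presses on something with over 40 N, if the wrist force passes 120 N, or if a joint passes its speed limit or range.

ROBOT

A 6-joint arm with a two-finger parallel gripper is mounted at the origin on a cart in front of the work surface, level with it; the furniture and walls round the work are solid. World frame = base frame: x ahead of the robot, y to its left, z up, the work surface at z = 0. Lengths are in m, angles in rad, forces in N, time in s.
With the tool pointing down it reaches from about 0.375 to 0.925 m from the base axis. Payload 5.7 kg.
Tool frame: the origin (TCP) lies midway between the tips of the shut fingers; the grasp point (between the pads) lies 19 mm behind it; z points along the fingers, x is the direction in which the jaws open and shut, and the axes are right-handed (so a half turn about z gives the same grasp; the last joint's range is limited). The gripper opens to 88 mm and grips with 3 to 60 N. Pads are 20 mm wide; open, the fingers measure 115 mm over their backs; the gripper's body (75 mm by 178 mm) begins 61 mm behind the grasp point.
Start: joints at [1.11, 0.359, 1.51, -0, 1.272, -0.115], TCP at [0.203, 0.564, 0.223] pointing down, gripper open.
Joint ranges: [-2.97, 2.97], [-1.01, 2.36], [0.21, 2.38], [-0.96, 4.11], [0.2, 2.71], [-2.98, 2.98]. Speed limits (rad/s): [2.39, 2.39, 3.14, 3.14, 3.14, 3.14].

INTERFACE

Orientations are given as a unit quaternion [x, y, z, w].
In Python, from bench import move_ptp, servo_line, goto_joints, move_gripper, sleep, inverse_kinematics, capture, PlanningError, close_job, spot_in, silhouettes, current_clock, current_joint_pos, current_qvel, current_joint_torque, current_position, current_orientation, current_force, current_torque, current_finger_gap gives the robot as it stands. Calls block until the motion is done:
- move_ptp(position, orientation): joint-space move of the TCP to a pose.
- servo_line(position, orientation=None, rate=0.15, contact_N=None): straight line of the TCP; orientation=None keeps the orientation; rate is the mean speed in m/s. With contact_N (N) it stops when the force on the tool has changed by that much, and returns True; else False.
- goto_joints(angles): joint-space move.
- move_gripper(opening): finger opening in m; the grip force is fixed at half the most; returns when the fingers have stopped.
- sleep(seconds).
- inverse_kinematics(position, orientation): joint angles nearest the present ones, or None.
- capture(name): name is "scene" or "side" or "wrist"; returns a dict with "image" (420x560x3 uint8, blue, green, red), "range_z" (420x560 float32, m along the optical axis (not along the pixel's ray), 0 where there is no reading), "intrinsics" (3x3 intrinsics, pixels), "k1" (the pictures are not rectified: a ray, as slopes to the right and down, at radius r is drawn at 1 + k1 r^2 times it, then the intrinsics apply), "R" (3x3) and "t" (3): a world point X has camera coordinates R X + t. Camera axes: x right, y down, z forward; pixel columns grow to the right and rows downward; lengths in m; the calibration is good to about 2 mm. A picture is of the moment at which its call begins.
A pose or a line that the arm cannot do raises PlanningError and nothing moves.
- close_job(): hands the job in, once; it reports no verdict.
Trained networks look in the newest picture that a camera, given by its name, has taken for a name from the list of things; names that differ only in an ending like _2 or _b are one class to them, and where a whole thing is asked for, a point or a joint stands for the part that bears it (a point fixed in the world has none). Each returns a list of dicts, best first, with "conf" (0 to 1); they miss things now and then, are a little off and sometimes report something else, mostly with a low value. They report only what shows in the picture. A call takes as long as a camera call. They do not tell look-alikes from the thing itself.
- spot_in(camera, query): "xy" ([column, row] in pixels, amid what is visible of it).
- silhouettes(camera, query): "region" (420x560 bool, what is visible of it) and "xy" ([column, row] in pixels, amid what is visible of it).
Readings, each from a call of its own:
- current_clock(): time.
- current_joint_pos(): joint angles.
- current_qvel(): joint speeds.
- current_joint_torque(): joint torques, N m.
- current_position(): TCP position.
- current_orientation(): TCP orientation.
- current_force(): force on the tool from outside, world axes, zero at the start.
- current_torque(): the same for the moment, N m.
- current_finger_gap(): finger opening in m.
Only numpy, scipy, OpenCV 4.12 (cv2) and the standard library are available. Lean on these libraries where they do the work, as an engineer would, in place of code of your own. Each camera call takes 0.05 s, during which the arm holds its last target.

## Working session

There is one attempt and no reset: what is moved stays moved. The work goes in short steps, each a Python script; the robot and the scene stay as the last script left them, time stands still between calls to the robot, and variables do not carry over. Pictures are saved under pics/ and viewed, and the job is handed in when it is done.

```bash
mkdir -p pics; ls; python3 - <<'E'
from bench import *
import cv2,numpy as np
for n in ["scene","side","wrist"]:
    c=capture(n); cv2.imwrite(f"pics/{n}0.png",c["image"]); np.savez(f"{n}0.npz",**c)
    print(n,c["intrinsics"].tolist(),c["k1"],c["R"].round(3).tolist(),c["t"].round(3))
    for q in ["v_block","plain_block","low_block","long_fence","short_fence","corner_fixture"]:
        print(q,[(d["xy"],round(d["conf"],2)) for d in spot_in(n,q)])
print(current_clock(),current_position(),current_orientation(),current_finger_gap())
E
```

```text
pics
scene [[483.7663990751503, 0.0, 271.7489220008701], [0.0, 483.7663990751503, 213.90533765986896], [0.0, 0.0, 1.0]] -0.136568176230294 [[-0.836, -0.548, -0.012], [-0.411, 0.642, -0.647], [0.362, -0.537, -0.762]] [0.524 0.253 1.08 ]
v_block [([301.0, 205.1], 0.67), ([339.7, 192.7], 0.67)]
plain_block [([345.4, 140.7], 0.72)]
low_block [([295.0, 151.4], 0.32)]
long_fence [([255.5, 262.9], 0.75)]
short_fence []
corner_fixture [([244.6, 274.3], 0.84)]
side [[502.8693910092549, 0.0, 280.7208379197736], [0.0, 502.8693910092549, 204.32660907599413], [0.0, 0.0, 1.0]] 0.013229133772687782 [[0.992, -0.125, -0.0], [-0.079, -0.627, -0.775], [0.097, 0.769, -0.632]] [-0.601  0.093  1.344]
v_block [([246.4, 253.3], 0.88), ([266.9, 223.9], 0.8)]
plain_block [([288.3, 311.4], 0.83)]
low_block [([278.6, 269.9], 0.57)]
long_fence [([259.6, 184.1], 0.47)]
short_fence [([324.8, 243.8], 0.68), ([249.9, 165.6], 0.44)]
corner_fixture [([259.5, 178.1], 0.93)]
wrist [[370.8909154494961, 0.0, 285.81360751630854], [0.0, 370.8909154494961, 211.40339790467786], [0.0, 0.0, 1.0]] 0.004966164230806454 [[0.339, 0.941, 0.001], [0.899, -0.324, 0.295], [0.277, -0.099, -0.956]] [-0.6   -0.035  0.39 ]
v_block []
plain_block []
low_block []
long_fence []
short_fence []
corner_fixture []
1.05 [0.20334103 0.56444269 0.2226544 ] [ 8.18213170e-01  5.74914956e-01 -4.13401658e-05  1.16898434e-05] 0.08802643238840668
```

View pics/scene0.png

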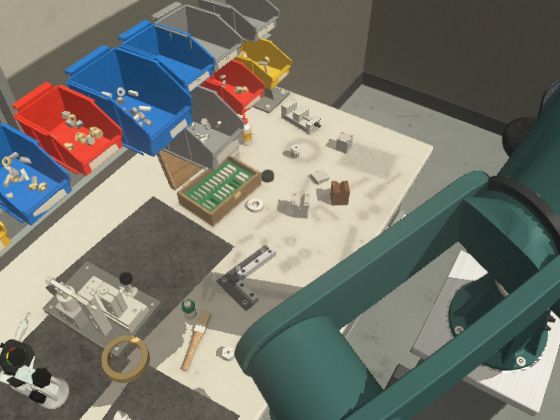

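View pics/side0.png

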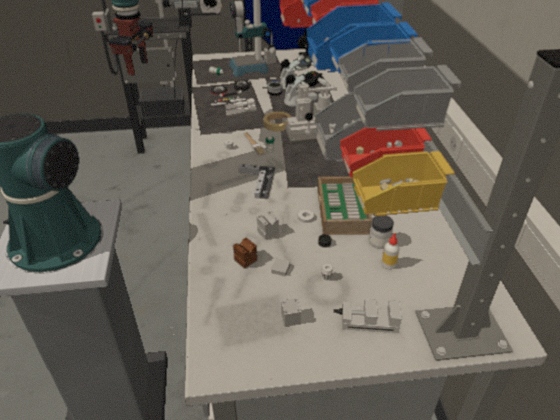

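Scene view: the grey grooved V-block is at (301,205), its brown look-alike at (340,193), low block at (319,177), plain block at (345,142) and fixture at (245,275). In the side view the V-block is at (267,224) and the fixture at (260,180). Next I compute rough positions.

```bash
cat > h.py <<'E'
import numpy as np,cv2
from bench import *
def rays(c):
    h,w=c["range_z"].shape; u,v=np.meshgrid(np.arange(w),np.arange(h))
    K=c["intrinsics"]; k=float(c["k1"])
    p=np.stack([u,v],-1).reshape(-1,1,2).astype(np.float64)
    r=cv2.undistortPoints(p,K,np.array([k,0,0,0.]),R=None,P=None).reshape(h,w,2)
    return r
def cloud(c):
    r=rays(c); z=c["range_z"].astype(float)
    X=np.concatenate([r*z[...,None],z[...,None]],-1)
    W=(X-c["t"])@c["R"]; W[z<=0]=np.nan
    return W
def proj(c,P):
    q,_=cv2.projectPoints(np.asarray(P,float).reshape(-1,1,3),cv2.Rodrigues(c["R"])[0],c["t"],c["intrinsics"],np.array([float(c["k1"]),0,0,0]))
    return q[:,0]
E
python3 - <<'E'
from h import *
for n,pts in [("scene",[(301,205),(340,193),(319,177),(345,142),(245,275),(233,278),(258,253),(228,352),(189,305),(255,205),(268,176),(295,151)]),("side",[(267,224),(246,253),(281,267),(290,312),(259,180),(325,241),(305,216),(269,140),(327,271)])]:
    c=dict(np.load(n+"0.npz")); W=cloud(c)
    for u,v in pts:
        print(n,(u,v),np.nanmedian(W[v-2:v+3,u-2:u+3].reshape(-1,3),0).round(3))
for n in ["scene","side"]:
    capture(n)
    for q in ["spanner_nut","coupling","loupe","setting_ring","collet"]:
        print(n,q,[(d["xy"],round(d["conf"],2)) for d in spot_in(n,q)])
E
```

```text
scene (301, 205) [ 0.553 -0.029  0.046]
scene (340, 193) [ 0.489 -0.123  0.044]
scene (319, 177) [ 0.578 -0.172  0.015]
scene (345, 142) [ 0.574 -0.318  0.04 ]
scene (245, 275) [0.567 0.209 0.009]
scene (233, 278) [0.58  0.238 0.021]
scene (258, 253) [0.579 0.135 0.005]
scene (228, 352) [0.48  0.395 0.02 ]
scene (189, 305) [0.607 0.363 0.051]
scene (255, 205) [0.677 0.004 0.001]
scene (268, 176) [ 0.701 -0.095  0.017]
scene (295, 151) [ 0.684 -0.214  0.03 ]
side (267, 224) [ 0.562 -0.067  0.048]
side (246, 253) [ 0.499 -0.163  0.048]
side (281, 267) [ 0.583 -0.191  0.014]
side (290, 312) [ 0.582 -0.356  0.043]
side (259, 180) [0.562 0.169 0.02 ]
side (325, 241) [ 0.709 -0.114  0.016]
side (305, 216) [0.676 0.011 0.004]
side (269, 140) [0.612 0.351 0.046]
side (327, 271) [ 0.689 -0.236  0.034]
scene spanner_nut [([229.9, 352.8], 0.72), ([299.3, 204.6], 0.16)]
scene coupling [([322.1, 171.9], 0.53), ([190.0, 309.8], 0.47)]
scene loupe [([266.6, 176.3], 0.55), ([243.5, 276.5], 0.35)]
scene setting_ring [([248.9, 294.9], 0.72), ([258.0, 202.3], 0.6), ([265.5, 175.1], 0.33)]
scene collet []
side spanner_nut [([226.8, 144.5], 0.53)]
side coupling [([269.7, 141.1], 0.43), ([260.2, 184.7], 0.37)]
side loupe [([324.5, 240.3], 0.53)]
side setting_ring [([305.9, 215.1], 0.66)]
side collet []
```

```bash
cat >> h.py <<'E'
def qd(yaw): # tool down, tool x axis at angle yaw
    return [np.cos(yaw/2),np.sin(yaw/2),0.,0.]
E
python3 - <<'E'
from h import *
c=dict(np.load("wrist0.npz")); C=-c["R"].T@c["t"]; print("C",C, C-np.array(current_position()))
f=c["R"][2]; print(C+f*C[2]/-f[2])
off=(C+f*(C[2]/-f[2]))[:2]-np.array(current_position())[:2]
print(off)
# pick yaw 90deg
th=np.deg2rad(90); a=th-np.arctan2(.941,.339)
Rz=np.array([[np.cos(a),-np.sin(a)],[np.sin(a),np.cos(a)]]); o=Rz@off; print(o)
for i,tgt in enumerate([(0.575,0.20),(0.56,-0.06)]):
    p=[tgt[0]-o[0],tgt[1]-o[1],0.223]
    move_ptp(p,qd(th))
    c=capture("wrist"); np.savez(f"wrist{i+1}.npz",**c); cv2.imwrite(f"pics/wrist{i+1}.png",c["image"])
    print(p,current_joint_pos(),current_clock())
E
```

```text
C [0.12666169 0.59175539 0.38355957] [-0.0767168   0.02727624  0.16094619]
[0.23796773 0.55192468 0.        ]
[ 0.03458924 -0.01255447]
[ 3.67970427e-02 -8.79852377e-05]
[np.float64(0.5382029573077182), np.float64(0.2000879852376828), 0.223] [ 2.37133099e-01  3.21505331e-01  1.56673982e+00  3.03981863e-04
  1.25342993e+00 -1.33477131e+00] 3.5
[np.float64(0.5232029573077183), np.float64(-0.05991201476231719), 0.223] [-2.43072083e-01  2.53260692e-01  1.66661419e+00  6.70750558e-04
  1.22160896e+00 -1.81537734e+00] 4.5667
```

View pics/wrist1.png

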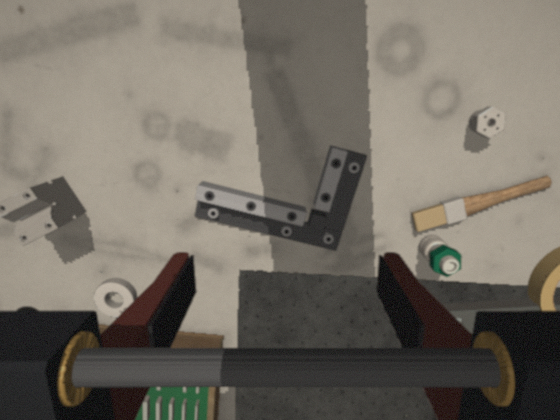

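View pics/wrist2.png

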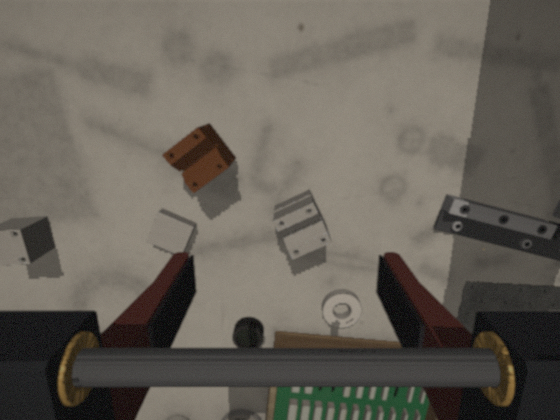

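Wrist 1: long fence top runs (200,190)→(305,220), short fence (318,210)→(335,155), inside corner near (309,212). Wrist 2: V-block top around (301,225) with its groove tilted the other way; the low block is at (172,230), the brown block at (200,157) and the ring at (342,308). Next I measure both precisely.

```bash
python3 - <<'E'
from h import *
c=dict(np.load("wrist1.npz")); W=cloud(c); z=W[...,2]
print("table z", np.nanmedian(z[60:120,380:420]), np.nanmedian(z[60:140,100:180]))
m=((z>0.017)&(z<0.028)); m[:140]=0; m[255:]=0; m[:,:190]=0; m[:,375:]=0
n,l,s,ce=cv2.connectedComponentsWithStats(m.astype(np.uint8))
for i in range(1,n):
    if s[i,4]>100:
        P=W[l==i]; r=cv2.minAreaRect(P[:,:2].astype(np.float32)*1000); print("fence",s[i],np.median(P[:,2]),r)
im=cv2.resize(c["image"][140:260,185:375],None,fx=4,fy=4,interpolation=cv2.INTER_CUBIC); mm=cv2.resize(m[140:260,185:375].astype(np.uint8),None,fx=4,fy=4,interpolation=0)
cs,_=cv2.findContours(mm,0,2); cv2.drawContours(im,cs,-1,(0,0,255),1); cv2.imwrite("pics/fix.png",im)
c=dict(np.load("wrist2.npz")); W=cloud(c); z=W[...,2]
print("table z", np.nanmedian(z[60:120,380:420]))
m=(z>0.030); m[:180]=0;m[285:]=0;m[:,:255]=0;m[:,345:]=0
P=W[m];print("vb zmax",np.percentile(P[:,2],[5,50,95]))
m2=m&(z>0.049)
P=W[m2]; print(cv2.minAreaRect(P[:,:2].astype(np.float32)*1000))
P=W[m]; print(cv2.minAreaRect(P[:,:2].astype(np.float32)*1000))
im=cv2.resize(c["image"][180:285,255:345],None,fx=5,fy=5,interpolation=cv2.INTER_CUBIC); mm=cv2.resize(m2[180:285,255:345].astype(np.uint8),None,fx=5,fy=5,interpolation=0)
cs,_=cv2.findContours(mm,0,2); cv2.drawContours(im,cs,-1,(0,0,255),1); cv2.imwrite("pics/vb.png",im)
E
```

```text
table z -0.0009696504148798716 -0.0011482790973747605
fence [ 314  147   33   65 1030] 0.020885685902521753 ((535.7462768554688, 245.0401153564453), (16.301952362060547, 63.814823150634766), 75.20436096191406)
fence [ 195  184  111   42 1747] 0.020823274447953437 ((562.1968383789062, 164.80596923828125), (113.69104766845703, 16.40761947631836), 75.34983825683594)
fence [308 213  19  18 244] 0.02073762606166027 ((580.06103515625, 233.57437133789062), (16.272533416748047, 16.07537078857422), 74.8326416015625)
table z -0.0009796533864278294
vb zmax [0.03735585 0.05099615 0.0537467 ]
((564.2537841796875, -43.5843391418457), (44.808223724365234, 42.18486404418945), 25.49119758605957)
((564.1620483398438, -43.566009521484375), (44.84162139892578, 42.22343444824219), 25.312034606933594)
```

View pics/fix.png

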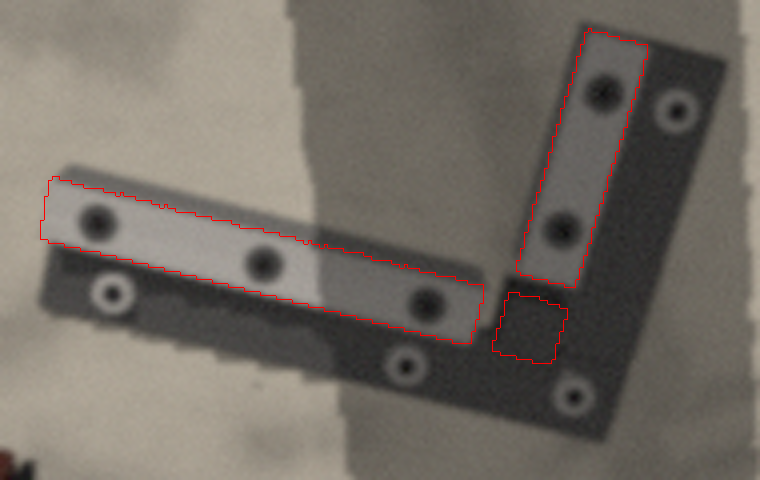

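View pics/vb.png

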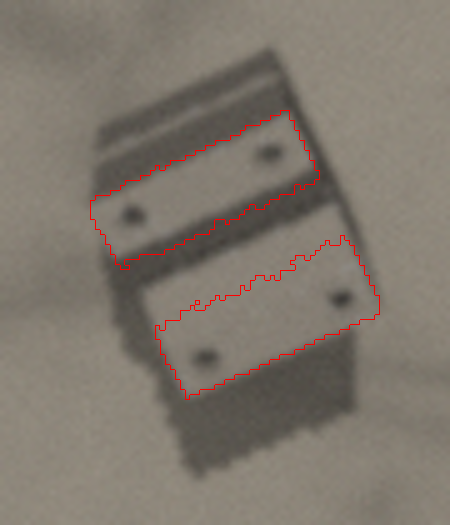

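```bash
python3 - <<'E'
from h import *
th=np.deg2rad(25.4)
move_ptp([0.5642,-0.0436,0.14],qd(th))
print(servo_line([0.5642,-0.0436,0.028],rate=0.1,contact_N=4), current_position())
move_gripper(0.0)
sleep(0.2)
print(current_finger_gap(),current_position(),current_force(),current_torque(),current_clock(),current_joint_pos())
c=capture("wrist"); np.savez("wrist3.npz",**c); cv2.imwrite("pics/wrist3.png",c["image"])
E
```

```text
False [ 0.56473446 -0.04371536  0.02858088]
0.043601307553178724 [ 0.56447291 -0.04358639  0.02805572] [ 0.71040671 -0.43640479  0.61857042] [-0.01938257 -0.11766272  0.02949722] 7.8667 [-1.99116235e-01  5.52185161e-01  1.76746920e+00  1.04929166e-04
  8.21471288e-01 -6.42493131e-01]
```

View pics/wrist3.png

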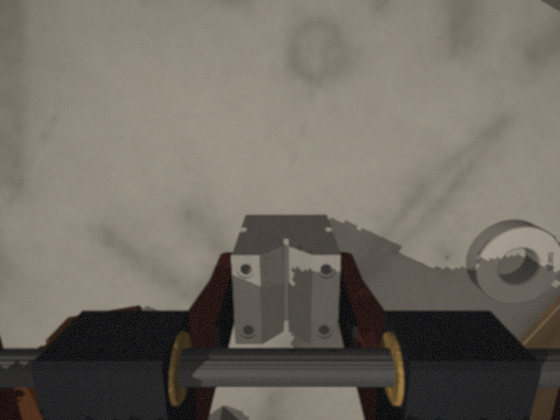

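The block is gripped squarely: its top sits between the pads at about (286,295), with the groove running across the jaw direction. Now I slide it.

```bash
cat >> h.py <<'E'
FY=np.deg2rad(75.3-90)
cor=np.array([.5705,.2276]); xh=np.array([np.cos(FY),np.sin(FY)]); yh=np.array([-np.sin(FY),np.cos(FY)])
def F(x,y,z=0.028): return [*(cor+x*xh+y*yh),z]
def inF():
    p=np.array(current_position()); d=p[:2]-cor; f=np.array(current_force()); 
    return "pos %.2f %.2f z %.2f mm | F %.1f %.1f %.1f | Tz %.2f gap %.2f t %.1f"%(d@xh*1e3,d@yh*1e3,p[2]*1e3,f[:2]@xh,f[:2]@yh,f[2],current_torque()[2],current_finger_gap()*1e3,current_clock())
E
python3 - <<'E'
from h import *
print(inF())
servo_line(F(-.052,-.190),qd(FY),rate=0.07); print(inF())
servo_line(F(-.040,-.045),qd(FY),rate=0.08); print(inF())
sleep(.2); print(inF())
c=capture("wrist"); np.savez("wrist4.npz",**c); cv2.imwrite("pics/wrist4.png",c["image"])
c=capture("scene"); np.savez("scene4.npz",**c); cv2.imwrite("pics/scene4.png",cv2.resize(c["image"][200:340,180:340],None,fx=4,fy=4))
E
```

```text
pos 62.96 -263.85 z 28.04 mm | F 1.3 2.0 -0.7 | Tz 0.03 gap 43.88 t 7.9
pos -52.23 -190.11 z 28.01 mm | F 0.5 -0.9 1.4 | Tz 0.08 gap 43.79 t 10.0
pos -41.57 -46.89 z 28.08 mm | F -1.1 -7.0 8.8 | Tz -0.03 gap 43.89 t 12.0
pos -41.60 -46.89 z 28.08 mm | F -0.9 -7.1 8.9 | Tz -0.03 gap 43.57 t 12.2
```

View pics/wrist4.png

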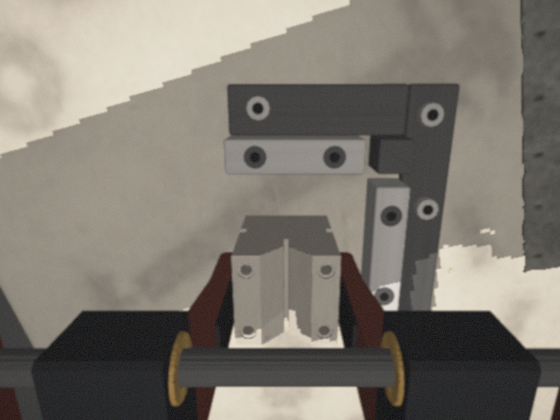

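View pics/scene4.png

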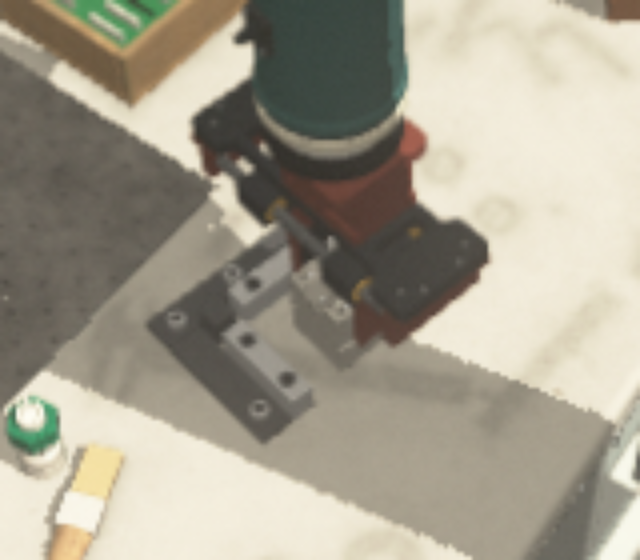

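The block stands in the fixture mouth, clear of both fences. Short fence face is at row ~173, long fence face at column ~365 and the block's front-top edge at row ~216. Next I check the fence yaw against the block in this view.

```bash
python3 - <<'E'
from h import *
c=dict(np.load("wrist4.npz")); W=cloud(c); z=W[...,2]
def rect(m,n):
    P=W[m]; r=cv2.minAreaRect(P[:,:2].astype(np.float32)*1000); b=cv2.boxPoints(r)*1e-3-cor
    print(n,r,np.median(P[:,2])); print((np.c_[b@xh,b@yh]*1e3).round(1).tolist())
band=((z>0.016)&(z<0.028))
m=band.copy(); m[:125]=0;m[180:]=0;m[:,:215]=0;m[:,366:]=0; rect(m,"short")
m=band.copy(); m[:172]=0;m[300:]=0;m[:,:364]=0;m[:,412:]=0; rect(m,"long")
m=z>.046; m[:205]=0;m[330:]=0;m[:,:238]=0;m[:,335:]=0
# edges only
P=W[m]; d=P[:,:2]-cor; print("block top edge max y", np.percentile(d@yh,[97,99.5])*1e3)
# line fit block front edge: per column first row
es=[]
for u in range(245,330):
    r=np.where(m[:,u])[0]
    if len(r): es.append(W[r[0],u,:2])
vx,vy,_,_=cv2.fitLine(np.float32(es),cv2.DIST_HUBER,0,.01,.01).ravel(); print("front edge ang",np.degrees(np.arctan(vy/vx)))
es=[];m=band
for u in range(228,362):
    r=np.where(m[125:182,u])[0]
    if len(r): es.append(W[r[-1]+125,u,:2])
vx,vy,x0,y0=cv2.fitLine(np.float32(es),cv2.DIST_HUBER,0,.01,.01).ravel(); print("short face ang",np.degrees(np.arctan(vy/vx)),(np.array([x0,y0])-cor)@yh)
q=current_orientation(); print("tool yaw",np.degrees(2*np.arctan2(q[1],q[0])),q)
E
```

```text
short ((535.7786865234375, 245.40692138671875), (15.975878715515137, 64.10018920898438), 75.48070526123047) 0.020878470204889733
[[-70.1, 0.3], [-6.0, 0.5], [-6.1, 16.5], [-70.2, 16.3]]
long ((569.8262939453125, 194.78823852539062), (66.92874145507812, 16.472728729248047), 75.50392150878906) 0.020788058262514852
[[-0.4, -65.4], [16.0, -65.3], [15.8, 1.6], [-0.7, 1.5]]
block top edge max y [-26.00011372 -25.67898333]
front edge ang -14.72227
short face ang -14.561773 0.0007349733410713694
tool yaw -14.671346685563286 [ 0.99181287 -0.12768186 -0.00166312  0.00134491]
```

```bash
python3 - <<'E'
from h import *
Y=np.deg2rad(-14.6)
servo_line(F(-.025,-.045),qd(Y),rate=0.05); print(inF())
x=-.025
for i in range(14):
    x+=.0005; servo_line(F(x,-.045),qd(Y),rate=0.02); print("%.1f"%(x*1e3),inF())
    f=np.array(current_force())[:2]@xh
    if f<-13: break
E
```

```text
pos -28.88 -46.00 z 27.99 mm | F -7.7 -2.5 12.8 | Tz -0.03 gap 44.05 t 12.7
-24.5 pos -28.87 -46.00 z 28.02 mm | F -10.2 -1.6 14.0 | Tz -0.03 gap 43.64 t 13.0
-24.0 pos -28.81 -46.02 z 28.02 mm | F -10.3 -1.0 13.6 | Tz 0.05 gap 43.74 t 13.2
-23.5 pos -28.79 -46.02 z 28.02 mm | F -10.2 -0.8 15.3 | Tz 0.01 gap 43.50 t 13.5
-23.0 pos -28.76 -46.05 z 28.04 mm | F -13.1 -0.5 16.9 | Tz 0.01 gap 43.92 t 13.7
```

The block stalls short of the fence while the downward force builds. That suggests the tool is pressing it onto the table, so I relieve the load in z in small steps and watch Fz.

```bash
python3 - <<'E'
from h import *
Y=np.deg2rad(-14.6)
c=capture("wrist"); np.savez("wrist5.npz",**c); cv2.imwrite("pics/wrist5.png",c["image"])
z=.028
for i in range(8):
    z+=.0003; servo_line(F(-.0235,-.045,z),qd(Y),rate=0.02); print("%.1f"%(z*1e3),inF())
    if current_force()[2]<4: break
E
```

```text
28.3 pos -28.06 -45.93 z 28.01 mm | F -8.4 -1.2 10.3 | Tz -0.05 gap 43.67 t 14.0
28.6 pos -25.34 -45.50 z 27.99 mm | F -2.1 0.4 -3.0 | Tz -0.00 gap 43.79 t 14.3
```

View pics/wrist5.png

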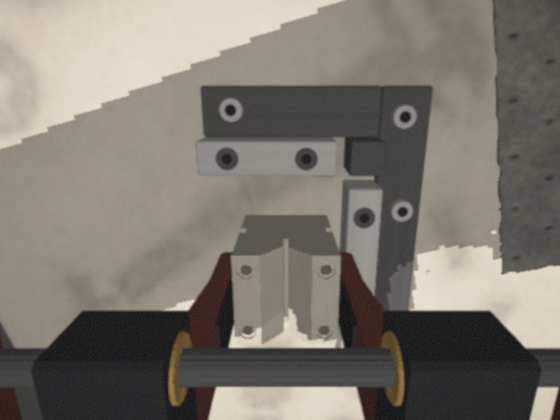

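```bash
cat >> h.py <<'E'
Y=np.deg2rad(-14.6)
def fF():
    fs=[]
    for _ in range(3): fs.append(current_force()); 
    f=np.mean(fs,0); return f[:2]@xh,f[:2]@yh,f[2]
def step(s,ztarget=2.0):
    servo_line(F(s["x"],s["y"],s["z"]),qd(s.get("yaw",Y)),rate=0.02)
    fx,fy,fz=fF()
    s["z"]+=np.clip((fz-ztarget)*2e-5,-2e-4,2e-4)
    print("cmd %.1f %.1f %.2f"%(s["x"]*1e3,s["y"]*1e3,s["z"]*1e3),inF())
    return fx,fy,fz
E
python3 - <<'E'
from h import *
s=dict(x=-.0235,y=-.045,z=.0285)
for i in range(16):
    s["x"]+=.0005
    fx,fy,fz=step(s)
    if fx<-12: break
import json; json.dump(s,open("s.json","w"))
E
```

```text
cmd -23.0 -45.0 28.32 pos -22.34 -44.87 z 28.09 mm | F -0.1 0.2 -7.0 | Tz -0.02 gap 43.99 t 14.5
cmd -22.5 -45.0 28.15 pos -22.15 -44.98 z 28.16 mm | F -0.6 -0.2 -6.4 | Tz 0.05 gap 44.16 t 14.8
cmd -22.0 -45.0 28.01 pos -21.91 -45.02 z 28.12 mm | F -0.2 0.1 -5.2 | Tz -0.01 gap 43.63 t 15.0
cmd -21.5 -45.0 27.86 pos -21.79 -45.04 z 27.97 mm | F -1.0 0.1 -5.5 | Tz -0.05 gap 43.99 t 15.3
cmd -21.0 -45.0 27.81 pos -21.69 -45.03 z 27.98 mm | F -4.3 1.1 -0.5 | Tz -0.01 gap 44.34 t 15.5
cmd -20.5 -45.0 27.79 pos -21.69 -45.04 z 27.98 mm | F -6.2 0.6 1.2 | Tz -0.02 gap 43.86 t 15.8
cmd -20.0 -45.0 27.79 pos -21.66 -45.05 z 27.97 mm | F -7.4 1.0 2.2 | Tz -0.09 gap 44.21 t 16.0
cmd -19.5 -45.0 27.83 pos -21.67 -45.06 z 27.97 mm | F -8.1 2.2 3.7 | Tz -0.05 gap 43.73 t 16.3
cmd -19.0 -45.0 27.89 pos -21.65 -45.10 z 27.98 mm | F -8.7 2.3 4.8 | Tz -0.13 gap 43.93 t 16.5
cmd -18.5 -45.0 27.95 pos -21.63 -45.10 z 28.00 mm | F -11.1 2.1 5.1 | Tz -0.09 gap 44.06 t 16.8
cmd -18.0 -45.0 28.02 pos -21.62 -45.10 z 28.01 mm | F -12.5 3.1 5.6 | Tz -0.08 gap 44.10 t 17.0
```

Long fence contact found at x = −21.65 mm (expected −22). Now I slide along it towards the short fence with a light x press.

```bash
python3 - <<'E'
from h import *
import json
s=json.load(open("s.json")); s["x"]=-.0205; s["z"]=.02795
step(s,3)
for i in range(45):
    s["y"]+=.0015 if s["y"]<-.024 else .0005
    fx,fy,fz=step(s,3)
    if fy<-14 : break
    p=np.array(current_position())[:2]-cor
    if p@yh>-.0222 and fy<-9: break
json.dump(s,open("s.json","w"))
E
```

```text
cmd -20.5 -45.0 27.90 pos -21.72 -45.07 z 27.95 mm | F -6.8 1.1 0.6 | Tz -0.01 gap 43.71 t 17.3
cmd -20.5 -43.5 27.90 pos -21.72 -44.81 z 28.02 mm | F -5.6 -2.9 2.9 | Tz -0.12 gap 43.79 t 17.6
cmd -20.5 -42.0 27.94 pos -21.72 -44.04 z 28.03 mm | F -5.4 -6.9 4.9 | Tz -0.16 gap 44.01 t 17.8
cmd -20.5 -40.5 27.99 pos -21.72 -42.69 z 28.03 mm | F -4.9 -7.2 5.4 | Tz -0.20 gap 43.43 t 18.1
cmd -20.5 -39.0 28.01 pos -21.72 -41.18 z 28.03 mm | F -5.2 -7.6 4.4 | Tz -0.16 gap 43.92 t 18.3
cmd -20.5 -37.5 28.04 pos -21.70 -39.65 z 28.04 mm | F -4.4 -7.1 4.2 | Tz -0.14 gap 43.81 t 18.6
cmd -20.5 -36.0 28.05 pos -21.70 -38.16 z 28.04 mm | F -5.0 -7.2 3.8 | Tz -0.18 gap 43.79 t 18.8
cmd -20.5 -34.5 28.08 pos -21.70 -36.62 z 28.05 mm | F -4.1 -6.5 4.2 | Tz -0.16 gap 43.56 t 19.1
cmd -20.5 -33.0 28.09 pos -21.74 -35.12 z 28.01 mm | F -4.0 -6.5 3.6 | Tz -0.14 gap 43.69 t 19.3
cmd -20.5 -31.5 28.10 pos -21.70 -33.60 z 28.04 mm | F -4.6 -6.5 3.6 | Tz -0.17 gap 44.00 t 19.6
cmd -20.5 -30.0 28.12 pos -21.73 -32.10 z 28.01 mm | F -5.4 -6.4 4.1 | Tz -0.14 gap 44.15 t 19.8
cmd -20.5 -28.5 28.13 pos -21.70 -
[... 914 characters left out ...]
0.10 gap 43.60 t 22.3
cmd -20.5 -20.5 28.17 pos -21.73 -22.74 z 28.01 mm | F -4.1 -6.2 2.9 | Tz -0.17 gap 43.65 t 22.6
cmd -20.5 -20.0 28.17 pos -21.74 -22.22 z 28.03 mm | F -5.3 -7.3 3.1 | Tz -0.13 gap 43.97 t 22.8
cmd -20.5 -19.5 28.15 pos -21.72 -21.75 z 28.04 mm | F -5.3 -7.3 2.1 | Tz -0.14 gap 43.73 t 23.1
cmd -20.5 -19.0 28.15 pos -21.71 -21.28 z 28.06 mm | F -5.0 -7.9 3.0 | Tz -0.16 gap 44.01 t 23.3
cmd -20.5 -18.5 28.15 pos -21.70 -20.74 z 28.05 mm | F -4.7 -7.5 2.8 | Tz -0.12 gap 43.90 t 23.6
cmd -20.5 -18.0 28.15 pos -21.78 -20.48 z 28.05 mm | F -5.7 -8.9 3.2 | Tz -0.17 gap 44.08 t 23.8
cmd -20.5 -17.5 28.16 pos -21.74 -20.44 z 28.05 mm | F -4.4 -9.2 3.6 | Tz -0.23 gap 43.89 t 24.1
```

Short fence contact at y = −20.44 mm. Now I build a definite press on both fences.

```bash
python3 - <<'E'
from h import *
import json
s=json.load(open("s.json"))
fx,fy,fz=fF()
for i in range(30):
    if fx>-14: s["x"]+=.0004
    if fy>-17: s["y"]+=.0004
    fx,fy,fz=step(s,3)
    if fx<-14 and fy<-17: break
json.dump(s,open("s.json","w"))
q=current_orientation(); print("yaw",np.degrees(2*np.arctan2(q[1],q[0])),q)
for n in ["wrist","scene","side"]:
    c=capture(n); np.savez(n+"6.npz",**c); cv2.imwrite(f"pics/{n}6.png",c["image"])
sleep(.5); print(inF())
E
python3 - <<'E'
import cv2
a=cv2.imread("pics/scene6.png")[215:325,185:325]; b=cv2.imread("pics/side6.png")[120:230,190:330]
cv2.imwrite("pics/both6.png",cv2.hconcat([cv2.resize(a,(400,314),interpolation=2),cv2.resize(b,(400,314),interpolation=2)]))
E
```

```text
cmd -20.1 -17.1 28.22 pos -21.73 -20.42 z 28.06 mm | F -4.0 -10.8 5.8 | Tz -0.16 gap 43.76 t 24.3
cmd -19.7 -16.7 28.30 pos -21.72 -20.40 z 28.07 mm | F -6.4 -11.9 7.0 | Tz -0.23 gap 44.18 t 24.6
cmd -19.3 -16.3 28.39 pos -21.68 -20.38 z 28.09 mm | F -4.7 -13.0 7.6 | Tz -0.22 gap 43.52 t 24.8
cmd -18.9 -15.9 28.50 pos -21.71 -20.38 z 28.08 mm | F -7.4 -14.0 8.6 | Tz -0.25 gap 43.90 t 25.1
cmd -18.5 -15.5 28.60 pos -21.70 -20.35 z 28.08 mm | F -7.0 -15.2 8.0 | Tz -0.15 gap 43.88 t 25.3
cmd -18.1 -15.1 28.71 pos -21.67 -20.33 z 28.12 mm | F -7.7 -15.7 8.3 | Tz -0.24 gap 43.94 t 25.6
cmd -17.7 -14.7 28.84 pos -21.66 -20.31 z 28.13 mm | F -8.0 -16.5 9.6 | Tz -0.26 gap 43.75 t 25.8
cmd -17.3 -14.3 28.96 pos -21.65 -20.30 z 28.14 mm | F -8.4 -17.5 9.2 | Tz -0.29 gap 43.85 t 26.1
cmd -16.9 -14.3 29.07 pos -21.64 -20.31 z 28.15 mm | F -9.7 -18.4 8.1 | Tz -0.27 gap 44.11 t 26.3
cmd -16.5 -14.3 29.17 pos -21.63 -20.29 z 28.17 mm | F -11.4 -16.8 8.5 | Tz -0.23 gap 44.12 t 26.6
cmd -16.1 -13.9 29.30 pos -21.64 -20.30 z 28.16 mm | F -11.1 -18.0 9.0 | Tz -0.30 gap 44.07 t 26.8
cmd -15.7 -13.9 29.42 pos -21.63 -20.29 z 28.18 mm | F -11.2 -17.7 9.0 | Tz -0.22 gap 43.98 t 27.1
cmd -15.3 -13.9 29.55 pos -21.59 -20.29 z 28.21 mm | F -12.8 -17.0 9.8 | Tz -0.26 gap 44.08 t 27.3
cmd -14.9 -13.5 29.68 pos -21.60 -20.30 z 28.21 mm | F -13.3 -18.6 9.3 | Tz -0.29 gap 43.81 t 27.6
cmd -14.5 -13.5 29.80 pos -21.59 -20.29 z 28.23 mm | F -14.0 -17.8 9.2 | Tz -0.23 gap 43.78 t 27.8
yaw -14.548436001445845 [ 0.99191259 -0.12661329 -0.00736366  0.00492577]
pos -21.57 -20.27 z 28.25 mm | F -13.7 -17.0 9.1 | Tz -0.29 gap 43.54 t 28.5
```

View pics/wrist6.png

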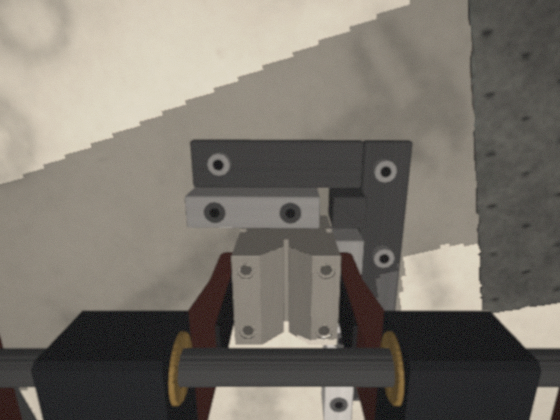

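View pics/both6.png

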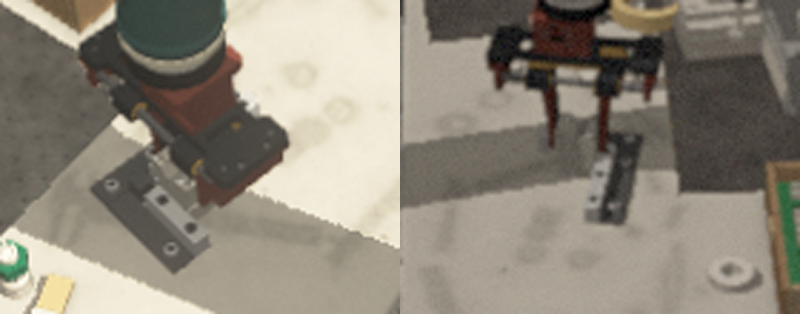

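Seated, block against both fences, but the tool tilts about 1° under the push, which could rock the block. I'll ease the forces, level the tool by feedback, and trim yaw towards zero moment.

```bash
cat >> h.py <<'E'
from scipy.spatial.transform import Rotation as Ro
def tilt():
    a=Ro.from_quat(current_orientation()).as_matrix()
    zz=-a[:,2]; yaw=np.degrees(np.arctan2(a[1,0],a[0,0]))
    return np.degrees(zz[:2]@xh),np.degrees(zz[:2]@yh),yaw
E
python3 - <<'E'
from h import *
import json
s=json.load(open("s.json"))
print("tilt (lean to +x,+y deg), yaw",np.round(tilt(),2))
Rc=Ro.from_quat(qd(Y)); yd=-14.6
fx,fy,fz=fF()
for i in range(24):
    des=Ro.from_quat(qd(np.deg2rad(yd)))
    e=(des*Ro.from_quat(current_orientation()).inv()).as_rotvec()
    Rc=Ro.from_rotvec(0.5*e)*Rc
    s["x"]+=np.clip((fx+10)*1e-4,-5e-4,5e-4); s["y"]+=np.clip((fy+13)*1e-4,-5e-4,5e-4)
    zt=np.array(current_position())[2]
    s["z"]+=np.clip(.02803-zt,-1e-4,1e-4)
    servo_line(F(s["x"],s["y"],s["z"]),Rc.as_quat(),rate=0.03)
    fx,fy,fz=fF()
    if i%3==2: print("cmd %.1f %.1f %.2f"%(s["x"]*1e3,s["y"]*1e3,s["z"]*1e3),inF(),np.round(tilt(),2))
s["q"]=Rc.as_quat().tolist(); json.dump(s,open("s.json","w"))
E
```

```text
tilt (lean to +x,+y deg), yaw [  0.76   0.67 -14.55]
cmd -15.2 -14.4 29.59 pos -21.74 -20.32 z 28.01 mm | F -11.3 -14.2 7.2 | Tz -0.08 gap 44.09 t 29.2 [  0.08   0.05 -14.59]
cmd -15.5 -14.7 29.65 pos -21.73 -20.34 z 28.01 mm | F -9.8 -14.1 5.0 | Tz -0.07 gap 43.94 t 30.0 [-1.00e-02 -0.00e+00 -1.46e+01]
cmd -15.6 -14.7 29.70 pos -21.71 -20.35 z 28.02 mm | F -10.6 -13.3 4.3 | Tz -0.06 gap 43.45 t 30.7 [-1.00e-02  0.00e+00 -1.46e+01]
cmd -15.6 -14.7 29.73 pos -21.74 -20.32 z 28.00 mm | F -11.1 -13.3 3.5 | Tz -0.06 gap 43.51 t 31.5 [  0.    0.  -14.6]
cmd -15.7 -14.7 29.77 pos -21.71 -20.33 z 28.03 mm | F -9.5 -12.6 4.1 | Tz -0.08 gap 43.71 t 32.2 [-0.00e+00  1.00e-02 -1.46e+01]
cmd -15.6 -14.6 29.80 pos -21.71 -20.37 z 28.02 mm | F -10.3 -13.6 2.9 | Tz -0.02 gap 43.73 t 33.0 [  0.    0.  -14.6]
cmd -15.7 -14.7 29.83 pos -21.73 -20.35 z 28.00 mm | F -10.1 -12.4 2.3 | Tz -0.04 gap 43.74 t 33.7 [-0.00e+00 -1.00e-02 -1.46e+01]
cmd -15.7 -14.6 29.91 pos -21.69 -20.33 z 28.04 mm | F -10.1 -13.2 2.4 | Tz -0.04 gap 43.94 t 34.5 [ -0.    0.  -14.6]
```

Now level, with near-zero moment and a steady press on both fences. I settle a little downward, then check flatness and squareness in the cameras.

```bash
python3 - <<'E'
from h import *
import json
s=json.load(open("s.json")); s["z"]-=.0002
servo_line(F(s["x"],s["y"],s["z"]),s["q"],rate=0.03); sleep(.5); print(inF(),np.round(tilt(),2))
c=capture("wrist"); np.savez("wrist7.npz",**c)
W=cloud(c); z=W[...,2]
d=W[...,:2]-cor; X=d@xh; Yy=d@yh
# flat ridge tops, plane fit
m=np.zeros(z.shape,bool); m[262:335,238:258]=1; m[262:335,316:333]=1; m&=(z>.045)
def plane(m):
    A=np.c_[X[m],Yy[m],np.ones(m.sum())]; k,*_=np.linalg.lstsq(A,z[m],rcond=None); r=z[m]-A@k; g=abs(r)<.0015
    k,*_=np.linalg.lstsq(A[g],z[m][g],rcond=None); return k,np.degrees(k[:2])
print("block top",plane(m))
t=np.zeros(z.shape,bool); t[40:130,60:380]=1; t&=~np.isnan(z); print("table",plane(t))
f=np.zeros(z.shape,bool); f[195:225,190:316]=1; f&=(z>.017)&(z<.027); print("short fence top",plane(f))
es=[]
for u in range(243,330):
    r=np.where(z[225:300,u]>.047)[0]
    if len(r): es.append(W[225+r[0],u,:2])
vx,vy,x0,y0=cv2.fitLine(np.float32(es),cv2.DIST_HUBER,0,.01,.01).ravel(); print("block front edge",np.degrees(np.arctan(vy/vx)),(np.array([x0,y0])-cor)@yh)
es=[]
for u in range(192,232):
    r=np.where((z[190:240,u]>.016)&(z[190:240,u]<.028))[0]
    if len(r): es.append(W[190+r[-1],u,:2])
vx,vy,x0,y0=cv2.fitLine(np.float32(es),cv2.DIST_HUBER,0,.01,.01).ravel(); print("short face",np.degrees(np.arctan(vy/vx)),(np.array([x0,y0])-cor)@yh)
c2=capture("side"); cv2.imwrite("pics/side7.png",cv2.resize(c2["image"][110:330,190:390],None,fx=3,fy=2.7)); 
cv2.imwrite("pics/wrist7.png",cv2.resize(c["image"][180:350,180:380],None,fx=3.5,fy=3.5,interpolation=2))
E
```

```text
pos -21.71 -20.33 z 28.02 mm | F -10.5 -13.8 4.3 | Tz -0.06 gap 44.22 t 35.2 [ -0.    0.  -14.6]
block top (array([-0.00281488, -0.00020649,  0.05255241]), array([-0.16128067, -0.01183111]))
table (array([-0.00056526,  0.00115609, -0.0011986 ]), array([-0.0323873 ,  0.06623899]))
short fence top (array([-0.00067823, -0.01829278,  0.02101084]), array([-0.03885986, -1.04809923]))
block front edge -14.5071335 0.000442461613622943
short face -14.644898 0.000858287287294086
```

View pics/wrist7.png

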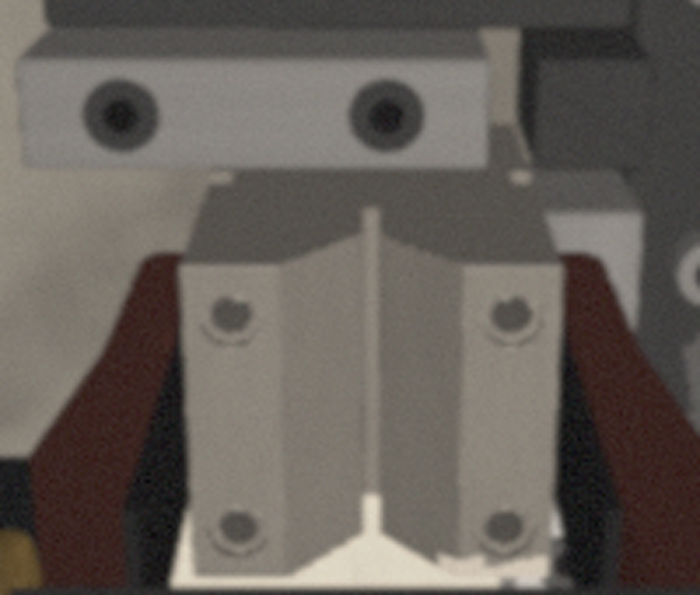

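View pics/side7.png

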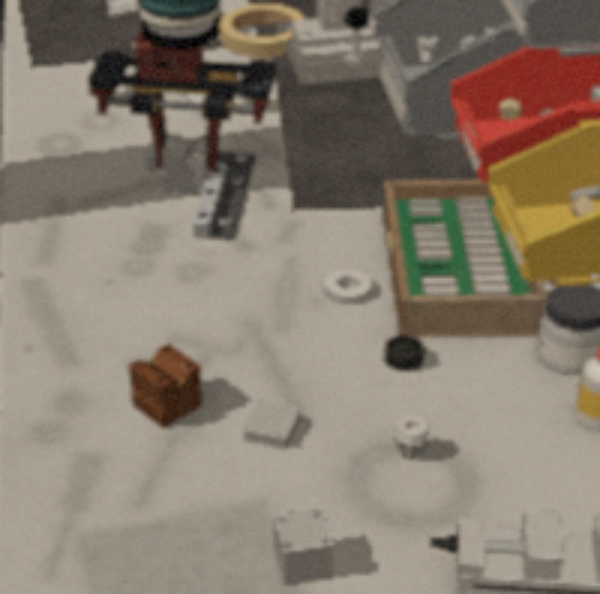

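The wrist picture shows the block's front face tight under the short fence edge (row ~170 of the crop), the groove running straight along the long fence and no visible gap. The side picture shows every bystander in view undisturbed. Depth gives the block top level to within 0.2° and parallel to the fence to about 0.15°. I'm handing in.

```bash
python3 - <<'E'
from h import *
print(inF(),np.round(tilt(),2)); close_job()
E
```

```text
pos -21.75 -20.32 z 28.01 mm | F -9.5 -13.5 4.1 | Tz -0.06 gap 44.10 t 35.3 [ -0.    0.  -14.6]
the job is handed in; nothing more can be done
```

The V-block is in the inside corner of the fixture, still gripped and pressed against both fences. I handed the job in at 35.3 s. I gripped it across its x faces, slid and turned it to the fixture, touched the long fence, and then slid it along to the short one.

- **Final press:** the tool feels about 10 N from the long-fence direction and 13 N from the short-fence direction. Both figures include worktop drag, so the force on each fence itself may be several newtons less. It also presses down about 4 N.
- **Square and flat:** the yaw moment is close to zero and the tool is vertical. Depth shows the block top level to about 0.2° and its front edge parallel to the short fence to about 0.15°.
- **Position:** the tool ended at −21.7 and −20.3 mm in my measured fixture frame, where −22 and −21 were expected. That is within the 2 mm calibration.
- **Bystanders:** those in the last side-camera picture looked undisturbed. I did not recheck the nut and the coupling at the end.

**What went wrong and was mended:**
- **Stall:** the block stuck about 7 mm short of the long fence because the tool was pressing it down.
- **Possible lift:** easing that overshot, so for about a second the tool carried nearly all the block's weight. It may have risen 0.1–0.2 mm off the worktop.
- **Tilt:** the first full press tilted the tool about 1°. I levelled it by feedback before handing in.

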